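# Wedge up the moulding joint at the counter step

## Task

Fit the loose length of oak moulding at the foot of the counter step: push it square and flush into the corner, its back against the riser and its end against the moulding already fixed there. Then fill the gap between its free end and the bevelled stop block with oak packers, as many as will slip in, each pushed in to the riser, and drive the wedge in between the last packer and the stop until everything is tight and the joint is pressed together. Finish while still holding the wedge firmly pushed in (about 15 N), keep any spare packer well clear of the gap, and leave the glue bottle, tape measure and screwdriver alone.

Things in the scene. Friction and masses are not known exactly. Their poses are not given: they have to be found in the camera images.
- step: The raised tiled part of the counter with its oak riser, 52 mm high, fixed. Origin: on the counter at the foot of the riser, in the inner corner where the fixed length of moulding ends. x runs along the riser from there to the stop block; y points straight out from the riser over the lower counter; z up. The riser face is the plane y = 0 (the step lies at y < 0).
- fixed_moulding: The length of oak moulding already fixed along the foot of the riser: 55 mm out from the riser, 32 mm high, 170 mm long. Same origin and axes as step: its square end face is the plane x = 0, y from 0 to 55 mm.
- stop: Oak stop block screwed to the riser, fixed, 38 mm high, 60 mm out from the riser. Origin: on the counter at the riser, at the foot of its bevelled face; axis directions as step. The bevelled face looks to the moulding (-x) and leans away by 1 in 4: in this frame from x = 0 at y = 0 to x = 15 mm at y = 60 mm. The block ends at x = 55 mm.
- moulding_mid (a point): Centre (half-way up) of the loose length of oak moulding, 140 mm long (its x) x 55 mm (its y) x 32 mm high, long top edges chamfered 6 mm, about 170 g, on the counter; alike both ways round. Home in the corner, its free end lies 140 mm from the corner; the gap left to the foot of the stop block is then 10 to 24 mm, different every time.
- packer1_mid (a point): Centre (half-way up) of an oak packer: a strip 8 mm thick (its x), 70 mm long (its y) and 34 mm high, standing on its long edge, about 15 g. Pushed in until its end meets the riser it sticks 15 mm out in front of the 55 mm deep moulding.
- packer2_mid (a point): Centre (half-way up) of another packer just like packer1.
- packer3_mid (a point): Centre (half-way up) of another packer just like packer1.
- wedge_grip (a point): Oak wedge, 34 mm high, 110 long, 50 g, lying flat. Point: centre, half-way up, of its parallel tail, 27 mm thick (x), 46 long (y). Beyond the tail, towards -y, it narrows over 64 mm by 1 in 4 to a blunt 11 mm tip, 87 mm from this point: its -x side is straight, in line with the tail; its +x side slants like the stop's bevel. In use -y points to the riser, straight side on the packers, slant on the stop.
- wedge_tip (a point): Middle of the wedge's blunt tip, half-way up; axes as wedge_grip.
- glue_bottle: White glue bottle with an orange nozzle, 54 mm wide, 150 mm high, standing on the raised step (origin under its middle). Not needed.
- tape_measure: Black tape measure, 68 x 36 x 62 mm high, standing on the counter (origin under its middle). Not needed.
- screwdriver: Black-handled screwdriver, 200 mm long along its x, lying on the counter (origin under its middle). Not needed.
Mind the look-alikes: they are no part of the job. Leave any black or orange look-alike of the part that bears wedge_grip alone.

How it is judged (in metres and radians):
On the way, in this order (a step that is already met when the one before it is completed fails the run):
1. the loose moulding lies flush in the corner: back within 3 mm of the riser, end within 5 mm of the fixed moulding, square within 0.04 rad (x of moulding_mid in the frame of step between 0.066 and 0.075 m and y of moulding_mid in the frame of step between 0.024 and 0.0305 m and angle between the x axis of moulding_mid and the x axis of step, either way round below 0.04 rad and height (world z) of moulding_mid below 0.02 m and angle between moulding_mid's own z axis and vertical below 0.06 rad), for 0.2 s.
2. at least one packer stands in the gap, its end within about 10 mm of the riser, parallel to the gap (((x of packer1_mid in the frame of step between 0.138 and 0.178 m and y of packer1_mid in the frame of step between 0.028 and 0.045 m and height (world z) of packer1_mid below 0.024 m and angle between the y axis of packer1_mid and the y axis of step, either way round below 0.12 rad) or (x of packer2_mid in the frame of step between 0.138 and 0.178 m and y of packer2_mid in the frame of step between 0.028 and 0.045 m and height (world z) of packer2_mid below 0.024 m and angle between the y axis of packer2_mid and the y axis of step, either way round below 0.12 rad) or (x of packer3_mid in the frame of step between 0.138 and 0.178 m and y of packer3_mid in the frame of step between 0.028 and 0.045 m and height (world z) of packer3_mid below 0.024 m and angle between the y axis of packer3_mid and the y axis of step, either way round below 0.12 rad))), for 0.2 s.
At the end, for the whole second after the job is handed in: Moulding square (0.04 rad), within 3 mm of riser and fixed end, pressing that end over 2 N; wedge flat, tip under 47 mm from riser, pressing stop over 3 N and a packer over 2 N; packers within 10 mm of the riser or 120 mm clear of the stop; fingers press the still wedge over 2 N (x of moulding_mid in the frame of step between 0.066 and 0.073 m and y of moulding_mid in the frame of step between 0.024 and 0.0305 m and angle between the x axis of moulding_mid and the x axis of step, either way round below 0.04 rad and height (world z) of moulding_mid below 0.02 m and angle between moulding_mid's own z axis and vertical below 0.06 rad and (((x of packer1_mid in the frame of step between 0.138 and 0.178 m and y of packer1_mid in the frame of step between 0.028 and 0.045 m and height (world z) of packer1_mid below 0.024 m and angle between the y axis of packer1_mid and the y axis of step, either way round below 0.12 rad) and contact force between packer1 and wedge above 2 N) or ((x of packer2_mid in the frame of step between 0.138 and 0.178 m and y of packer2_mid in the frame of step between 0.028 and 0.045 m and height (world z) of packer2_mid below 0.024 m and angle between the y axis of packer2_mid and the y axis of step, either way round below 0.12 rad) and contact force between packer2 and wedge above 2 N) or ((x of packer3_mid in the frame of step between 0.138 and 0.178 m and y of packer3_mid in the frame of step between 0.028 and 0.045 m and height (world z) of packer3_mid below 0.024 m and angle between the y axis of packer3_mid and the y axis of step, either way round below 0.12 rad) and contact force between packer3 and wedge above 2 N)) and ((x of packer1_mid in the frame of step between 0.138 and 0.178 m and y of packer1_mid in the frame of step between 0.028 and 0.045 m and height (world z) of packer1_mid below 0.024 m and angle between the y axis of packer1_mid and the y axis of step, either way round below 0.12 rad) or horizontal distance between packer1_mid and stop above 0.12 m) and ((x of packer2_mid in the frame of step between 0.138 and 0.178 m and y of packer2_mid in the frame of step between 0.028 and 0.045 m and height (world z) of packer2_mid below 0.024 m and angle between the y axis of packer2_mid and the y axis of step, either way round below 0.12 rad) or horizontal distance between packer2_mid and stop above 0.12 m) and ((x of packer3_mid in the frame of step between 0.138 and 0.178 m and y of packer3_mid in the frame of step between 0.028 and 0.045 m and height (world z) of packer3_mid below 0.024 m and angle between the y axis of packer3_mid and the y axis of step, either way round below 0.12 rad) or horizontal distance between packer3_mid and stop above 0.12 m) and y of wedge_tip in the frame of step below 0.047 m and x of wedge_tip in the frame of stop below 0.012 m and height (world z) of wedge_grip below 0.024 m and angle between wedge_grip's own z axis and vertical below 0.1 rad and angle between the y axis of wedge_grip and the y axis of step, either way round below 0.1 rad and contact force between wedge and stop above 3 N and contact force between moulding and fixed_moulding above 2 N and contact force between the fingers and wedge above 2 N and linear speed of wedge below 0.02 m/s); the arm keeps its last pose, push and grip.
It fails at once if the glue bottle, tape measure or screwdriver is moved more than 30 mm or the bottle tipped (distance of any of glue_bottle, tape_measure, screwdriver from where it was at the start of the episode above 0.03 m or angle between glue_bottle's own z axis and vertical above 0.4 rad).
It also fails if it takes over 72 s, if anything falls off the work surface, if the arm or the gripper's body presses on something with over 40 N, if the wrist force passes 120 N, or if a joint passes its speed limit or range.

## Robot

A 6-joint arm with a two-finger parallel gripper is mounted at the origin on the work surface. World frame = base frame: x ahead of the robot, y to its left, z up, the work surface at z = 0. Lengths are in mm, angles in rad, forces in N, time in s.
With the tool pointing down it reaches from about 300 to 775 mm from the base axis. Payload 14.6 kg.
Tool frame: the origin (TCP) lies on the mounting face of the last link; the fingertips stand 199 mm ahead of it and the grasp point (between the pads) lies 180 mm ahead of it; z points along the fingers, y is the line along which they close (so a half turn about z gives the same grasp; the last joint's range is limited). The gripper opens to 94 mm and grips with 3 to 60 N. Pads are 16 mm wide; open, the fingers measure 119 mm over their backs; the gripper's body (75 mm by 177 mm) begins 78 mm behind the grasp point.
Start: joints at [1.179, 0.3, 1.521, -0, 1.321, -0.067], TCP at [175.513, 521.235, 404.646] pointing down, gripper open.
Joint ranges: [-3.03, 3.03], [-0.79, 2.21], [0.23, 2.52], [-1.04, 4.18], [0, 3.07], [-2.55, 2.55]. Speed limits (rad/s): [2.22, 2.22, 2.57, 3.14, 3.14, 3.14].

## Interface

Orientations are given as [roll, pitch, yaw] about the fixed x, y, z axes, in that order (R = Rz(yaw) Ry(pitch) Rx(roll)).
In Python, from cell import manip gives the robot as it stands. The module is installed in compiled form; this text tells all that it offers.
- The arm moves only by the shell command python3 -m creep 'ROWS' [FORCE]. ROWS is a JSON object of lists of equal length, an entry for each row: "slide": the shift along the world's x, y, z in cm, a list of three; "turn": the turn about the world's z in rad; "claw": the opening, from 0 (shut) to 1 (fully open). A call has 1 to 8 rows; each row shifts and turns the commanded pose from where the row before left it; what a row does not reach is not made up. A row lasts 1/8 s, in which the tool goes at most 62.5 mm and 10.7 degrees, less where a joint would pass 70% of its speed; a pose out of reach is approached as far as the arm can. A call with a gripper value outside its range is refused whole. The fingers move at their own pace and stop on an object; FORCE is the grip in N (left out, the last holds). Time passes only in rows, so rows that do not move let the fingers close. It gives the time, the measured TCP pose, the force, the opening and the grip force at its end, in the units of the state.
- manip.read_state(): the state, without advancing time (a new reading comes with each control period).
- manip.camera(name): name is "scene" or "top" or "wrist"; returns (picture, depth): 384x512x3 uint8, red, green, blue; 384x512 float32, mm along the optical axis (not along the pixel's ray), 0 where there is no reading.
- manip.calibration(name): a dict with "intrinsics" (3x3 intrinsics, pixels), "pose" (4x4, takes a point from camera to world coordinates). Camera axes: x right, y up, looking along -z (the intrinsics and any distortion apply to the point x, -y, -z); pixel columns grow to the right and rows downward; lengths in mm; the calibration is good to about 2 mm. A picture is of the moment at which its call begins: read the wrist's pose just before it. calibration takes no time and is no camera call; for the wrist camera it gives the pose at the moment of the call.
- manip.sign_off(): hands the job in; it is judged then, once.
Trained networks look in the newest picture that a camera, given by its name, has taken for a name from the list of things; names that differ only in an ending like _2 or _b are one class to them, and where a whole thing is asked for, a point or a joint stands for the part that bears it (a point fixed in the world has none). Each returns a list of dicts, best first, with "score" (0 to 1); they miss things now and then, are a little off and sometimes report something else, mostly with a low value. They report only what shows in the picture. A call takes as long as a camera call. They do not tell look-alikes from the thing itself.
- manip.cut_out(query, camera): "mask" (384x512 bool, what is visible of it) and "position" ([column, row] in pixels, amid what is visible of it).
The state is a dict: "clock": time; "joints": joint angles; "qd": joint speeds; "effort": joint torques, N m; "eef_pos": TCP position; "eef_rot": TCP orientation; "wrist_force": force on the tool from outside, world axes, zero at the start; "moment": the same for the moment, N m; "finger_gap": finger opening in mm; "finger_force": force on a finger pad.
Only numpy, scipy, OpenCV 4.12 (cv2) and the standard library are available. Lean on these libraries where they do the work, as an engineer would, in place of code of your own. Each camera call takes 0.05 s, during which the arm holds its last target. There are 200 camera calls.

## Working session

There is one attempt and no reset: what is moved stays moved. The work goes in short steps, Python scripts to look and compute and a shell command to move; the robot and the scene stay as the last step left them, time stands still between calls to the robot, and variables do not carry over. Pictures are saved under pics/ and viewed, at most 10 in all, crops included, and the job is handed in when it is done.

```bash
mkdir -p pics; cat > h.py <<'E'
import numpy as np, cv2
from cell import manip
def snap(n):
    im,d=manip.camera(n); c=manip.calibration(n)
    return im,d,np.array(c["intrinsics"]),np.array(c["pose"])
def cloud(d,K,P):
    v,u=np.mgrid[:d.shape[0],:d.shape[1]]
    x=(u-K[0,2])/K[0,0]*d; y=(v-K[1,2])/K[1,1]*d
    p=np.stack([x,-y,-d],-1)
    return p@P[:3,:3].T+P[:3,3]
def save(im,f): cv2.imwrite(f,im[...,::-1])
E
python3 - <<'E'
from h import *
ims=[]
for n in("scene","top"):
    im,d,K,P=snap(n); np.savez(n+".npz",im=im,d=d,K=K,P=P)
    save(cv2.resize(im,(800,600),interpolation=cv2.INTER_CUBIC),f"pics/{n}0.png"); print(n,P.round(2).tolist(),K.round(1).tolist())
print(manip.read_state())
E
```

```text
scene [[-0.79, -0.49, 0.37, 964.56], [0.62, -0.63, 0.47, 487.49], [-0.0, 0.6, 0.8, 911.55], [0.0, 0.0, 0.0, 1.0]] [[393.5, 0.0, 252.9], [0.0, 393.5, 197.0], [0.0, 0.0, 1.0]]
top [[0.02, 0.98, -0.22, 324.65], [-1.0, 0.02, -0.0, -32.98], [0.0, 0.22, 0.98, 1194.67], [0.0, 0.0, 0.0, 1.0]] [[412.5, 0.0, 258.6], [0.0, 412.5, 189.4], [0.0, 0.0, 1.0]]
{'clock': 0.1, 'joints': array([ 1.17941260e+00,  3.00438162e-01,  1.52146715e+00, -3.83801382e-05,
        1.32068320e+00, -6.66100616e-02]), 'qd': array([ 1.73610516e-03, -1.24683113e-03, -5.51717991e-03, -1.49306036e-03,
       -5.32110237e-04, -7.47220184e-05]), 'effort': array([ 1.70054354e-03, -5.32651484e+01, -3.53275466e+01,  7.10224779e-02,
        2.36251310e-02, -5.87416298e-05]), 'eef_pos': array([175.50765422, 521.23256832, 404.15248755]), 'eef_rot': array([-3.14059653e+00, -2.91910468e-05,  2.81682849e+00]), 'wrist_force': array([ 0.07612639, -0.75939246, -0.13112381]), 'moment': array([-0.01396248, -0.02305264,  0.02533624]), 'finger_force': 0.0, 'finger_gap': 94.0696602385504}
```

View pics/top0.png

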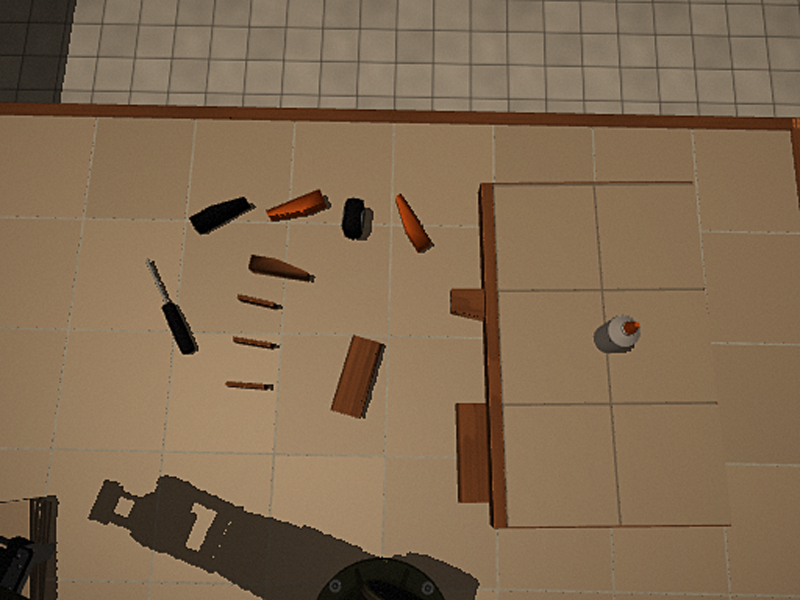

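View pics/scene0.png

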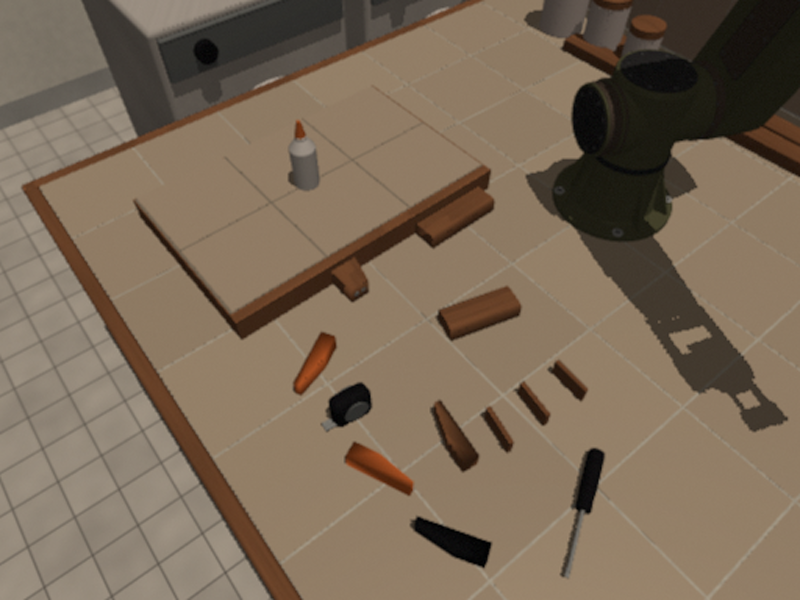

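The oak wedge is at (281,268) in the top view. Its look-alikes are orange at (298,205) and (413,222), and black at (221,215). The packers are at (260,301), (256,342) and (250,385), and the moulding is at (358,376). The fixed moulding ends at (472,404) and the stop is at (467,303). The description says oak, so I choose the wedge at (281,268). I'll measure these positions and crop that wedge.

```bash
cat > m.py <<'E'
from h import *
import sys
def parts(W,im,zmin=18,zmax=60,amin=25):
    z=W[...,2]; m=((z>zmin)&(z<zmax)).astype(np.uint8)
    n,l,s,c=cv2.connectedComponentsWithStats(m,connectivity=4)
    for i in range(1,n):
        if s[i,4]<amin: continue
        q=W[l==i]; zt=np.percentile(q[:,2],90); t=q[abs(q[:,2]-zt)<5]
        r=cv2.minAreaRect(t[:,:2].astype(np.float32))
        print(c[i].round(),s[i,4],"zt",zt.round(1),"ctr",np.round(r[0],1),"size",np.round(r[1],1),"ang",round(r[2],1),"rgb",im[l==i].mean(0).round())
if __name__=="__main__":
  for n in("top","scene"):
    f=np.load(n+".npz"); W=cloud(f["d"],f["K"],f["P"]); print(n); parts(W,f["im"])
  f=np.load("top.npz");a=f["im"][150:270,130:270]; b=np.load("scene.npz")["im"][240:320,260:400]
  save(np.hstack([cv2.resize(a,(500,428)),cv2.resize(b,(300,171)).repeat(1,0) if 0 else cv2.copyMakeBorder(cv2.resize(b,(300,171)),0,257,0,0,0)]),"pics/c1.png")
E
python3 m.py
```

```text
top
[379. 231.] 33171 zt 55.7 ctr [ 497.3 -379.3] size [620.3 402.8] ang 1.7 rgb [132. 105.  77.]
[190. 131.] 340 zt 37.5 ctr [755.6 181.4] size [ 28.6 108.4] ang 22.3 rgb [106.  41.  10.]
[263. 143.] 306 zt 37.6 ctr [729.  -36.1] size [109.7  27.5] ang 30.6 rgb [110.  41.   9.]
[138. 136.] 347 zt 36.8 ctr [741.4 327.3] size [ 28.  110.1] ang 29.0 rgb [6. 5. 5.]
[226. 143.] 156 zt 58.8 ctr [728.3  69.3] size [60.3 37.7] ang 2.0 rgb [14. 13. 12.]
[176. 171.] 331 zt 37.0 ctr [634.1 205.3] size [110.9  27.7] ang 81.5 rgb [57. 30. 14.]
[163. 192.] 85 zt 36.0 ctr [568.7 243.4] size [69.5  8.8] ang 78.0 rgb [74. 39. 18.]
[113. 210.] 273 zt 27.1 ctr [516.8 387.3] size [97.3 23.6] ang 26.8 rgb [9. 8. 8.]
[161. 219.] 85 zt 37.1 ctr [492.  245.8] size [69.9  7.8] ang 81.8 rgb [78. 42. 19.]
[228. 241.] 977 zt 35.2 ctr [434.2  54. ] size [ 52.8 139.8] ang 76.3 rgb [93. 50. 24.]
[156. 246.] 83 zt 36.9 ctr [413.8 252.5] size [70.2  7.9] ang 86.6 rgb [83. 45. 21.]
[ 14. 332.] 690 zt 56.4 ctr [177.3 615.8] size [65.9 53.1] ang 8.1 rgb [89. 71. 51.]
[ 21. 373.] 214 zt 55.5 ctr [ 74.3 577.4] size [19.
[... 1265 characters left out ...]
]
[364. 242.] 157 zt 35.7 ctr [416.6 255.2] size [67.7  9.6] ang 85.7 rgb [61. 38. 23.]
[341. 257.] 157 zt 35.6 ctr [494.3 248.3] size [69.2  9.7] ang 82.2 rgb [66. 42. 26.]
[223. 262.] 297 zt 58.6 ctr [737.8  81.5] size [28.6 64.7] ang 64.5 rgb [29. 28. 26.]
[291. 279.] 479 zt 36.4 ctr [637.3 208.1] size [110.1  28.1] ang 82.6 rgb [69. 43. 26.]
[319. 273.] 155 zt 36.1 ctr [571.4 246.4] size [69.   8.4] ang 77.6 rgb [69. 43. 27.]
[241. 298.] 537 zt 36.2 ctr [756.2 184.1] size [ 28.2 109.9] ang 24.1 rgb [111.  53.  22.]
[377. 307.] 401 zt 27.0 ctr [520.2 390.9] size [100.4  19.6] ang 28.2 rgb [15. 13. 13.]
[291. 346.] 647 zt 36.0 ctr [745.1 329.8] size [ 27.4 110.1] ang 31.3 rgb [10.  9.  9.]
```

View pics/c1.png

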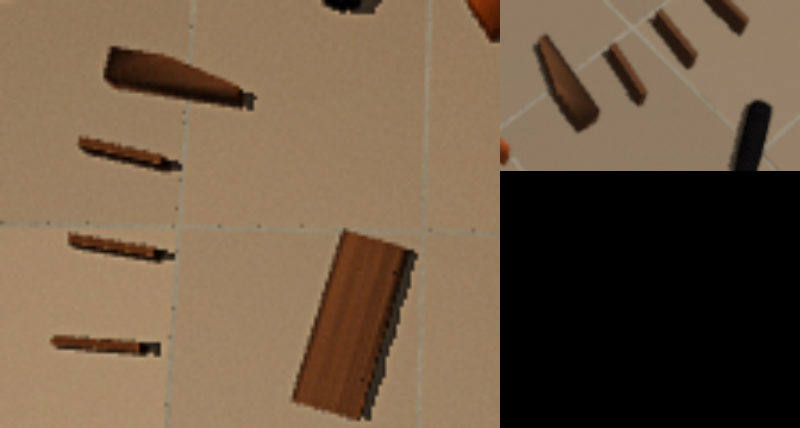

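The crop shows the oak wedge at (175,77), tip to the right. Its straight side faces -x (bottom) and its slant faces +x, so it's the right part and already nearly aligned. Next is the step frame.

```bash
cat > sf.py <<'E'
from h import *
def stepframe(W,zo=0):
    x,y,z=W[...,0],W[...,1],W[...,2]-zo
    # riser edge: front limit of step top per x bin
    top=(z>47)&(z<58)&(x>200)&(x<800)&(y<-100)&(y>-560)
    X=[];Y=[]
    for b in np.arange(240,760,8):
        s=top&(x>=b)&(x<b+8)
        if s.sum()>5: X.append(b+4);Y.append(np.percentile(y[s],99.5))
    X=np.array(X);Y=np.array(Y)
    k=np.ones(len(X),bool)
    for _ in range(4):
        p=np.polyfit(X[k],Y[k],1); r=Y-np.polyval(p,X); k=abs(r)<max(2*r[k].std(),1)
    a=np.arctan(p[0]); u=np.array([np.cos(a),np.sin(a)]); v=np.array([-u[1],u[0]])
    o=np.array([0,p[1]]) ; q=W[...,:2]-o
    s=q@u; t=q@v
    fm=(z>24)&(z<44)&(t>8)&(t<70)&(s>150)&(s<800)
    # split at biggest gap
    ss=np.sort(s[fm])
    g=np.argmax(np.diff(ss)); fe=ss[g]; 
    stp=fm&(s>ss[g]); st=s[stp]; tt=t[stp]
    # stop bevel edge : min s per t bin
    T=[];S=[]
    for b in np.arange(10,56,5):
        k2=(tt>=b)&(tt<b+5)
        if k2.sum()>2: T.append(b+2.5);S.append(st[k2].min())
    pb=np.polyfit(T,S,1) if len(T)>3 else (0,0)
    org=o+fe*u
    print("yaw",a.round(4),"origin",org.round(1),"stop foot x",(pb[1]-fe).round(1),"slope",round(pb[0],3),"max s",(st.max()-fe).round(1),"tmax fixed",t[fm&(s<=fe)].max().round(1),"stop",tt.max().round(1))
    return a,org
if __name__=="__main__":
  for n,zo in(("top",3),("scene",2)):
    f=np.load(n+".npz"); stepframe(cloud(f["d"],f["K"],f["P"]),zo)
E
python3 sf.py
```

```text
yaw 0.0285 origin [ 390.4 -183.2] stop foot x 152.7 slope 0.263 max s 207.5 tmax fixed 56.7 stop 61.0
yaw 0.0317 origin [ 397.  -180.4] stop foot x 152.9 slope 0.203 max s 206.1 tmax fixed 57.6 stop 62.5
```

```bash
python3 -m creep '{"slide":[[3.2,-5.2,0],[3.2,-5.2,0],[3.2,-5.2,0],[3.2,-5.2,0],[3.2,-5.2,0],[3.2,-5.2,0],[3.2,-5.2,0],[3.2,-5.2,0]],"turn":[0.085,0,0,0,0,0,0,0],"claw":[1,1,1,1,1,1,1,1]}' 40
cat > look.py <<'E'
from m import *; from sf import *
import sys
st=manip.read_state(); im,d,K,P=snap("wrist"); W=cloud(d,K,P); np.savez("w.npz",W=W,im=im,d=d,K=K,P=P)
print("t",st["clock"].round(2),"tcp",st["eef_pos"].round(1),"yaw",round(st["eef_rot"][2],3),"cam",P[:3,3].round(0))
parts(W,im,amin=200)
if len(sys.argv)>1: save(im,"pics/%s.png"%sys.argv[1])
E
python3 look.py w1
```

```text
clock: 1.1
eef_pos: [432.1, 103.3, 404.7]
eef_rot: [3.141, 0.0, 2.902]
wrist_force: [0.7, 0.9, 0.2]
finger_gap: 93.8
finger_force: 0.0Traceback (most recent call last):
  File "look.py", line 4, in <module>
    print("t",st["clock"].round(2),"tcp",st["eef_pos"].round(1),"yaw",round(st["eef_rot"][2],3),"cam",P[:3,3].round(0))
              ^^^^^^^^^^^^^^^^^
AttributeError: 'float' object has no attribute 'round'
```

```bash
sed -i 's/st\["clock"\].round(2)/round(st["clock"],2)/' look.py; python3 look.py w1
```

```text
t 1.15 tcp [434.6  98.7 404.5] yaw 2.898 cam [351. 122. 383.]
[ 29. 178.] 12304 zt 50.7 ctr [ 423.5 -179.7] size [ 82.  160.5] ang 63.6 rgb [103.  71.  49.]
[377. 126.] 524 zt 33.4 ctr [412.3 256.4] size [70.2  8.4] ang 86.6 rgb [109.  73.  50.]
[222. 177.] 4726 zt 31.3 ctr [432.5  58.9] size [ 53.1 140.4] ang 75.2 rgb [99. 64. 41.]
[488. 177.] 1229 zt 24.5 ctr [515.3 392.5] size [99.9 20.6] ang 29.1 rgb [21. 19. 19.]
[379. 188.] 541 zt 33.4 ctr [490.5 249.8] size [70.3  8.9] ang 81.8 rgb [97. 65. 44.]
[385. 241.] 528 zt 33.1 ctr [567.5 247.6] size [69.5 10. ] ang 78.3 rgb [90. 59. 39.]
[397. 283.] 243 zt 33.2 ctr [636.6 260. ] size [33.1 17.5] ang 24.0 rgb [68. 45. 31.]
[334. 287.] 317 zt 33.0 ctr [621.7 172. ] size [34.3 17.4] ang 75.4 rgb [84. 55. 37.]
[209. 364.] 1025 zt 32.7 ctr [715.3 -39.6] size [82.5 29.3] ang 31.2 rgb [130.  68.  33.]
[284. 359.] 828 zt 58.7 ctr [715.5  75.6] size [36.8 38. ] ang 81.3 rgb [25. 23. 22.]
[350. 360.] 1126 zt 32.9 ctr [756.8 174.1] size [30.1 86.4] ang 25.2 rgb [122.  63.  31.]
[128. 376.] 217 zt 42.8 ctr [ 695.6 -169.2] size [ 3.1 18.1] ang 89.9 rgb [66. 42. 27.]
```

View pics/w1.png

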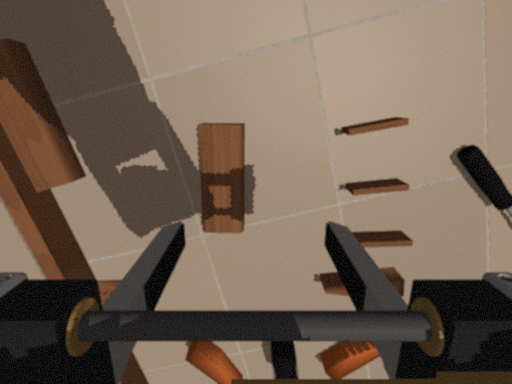

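The wrist view shows the loose moulding at (222,177) with clear space around it, and the packers at (375,126), (378,187) and (385,240). Moving above the moulding and down.

```bash
python3 -m creep '{"slide":[[0,-2.3,-5],[0,-2.3,-5],[0,0,-4],[0,0,0]],"turn":[0,0,0,0],"claw":[1,1,1,1]}'; python3 -c "
from h import *
import time
s=manip.read_state();print(s['eef_pos'],s['eef_rot'],s['clock'])"
```

```text
clock: 1.7
eef_pos: [430.9, 59.5, 262.9]
eef_rot: [-3.14, -0.005, 2.902]
wrist_force: [-0.8, -0.8, 0.8]
finger_gap: 93.9
finger_force: 0.0
[430.85702401  59.48687504 262.85092923] [-3.14015477 -0.00500732  2.9018182 ] 1.7
```

```bash
python3 -m creep '{"slide":[[0.3,-0.15,-3],[0,0,-3],[0,0,0],[0,0,0],[0,0,0],[0,0,0],[0,0,0]],"turn":[0,0,0,0,0,0,0],"claw":[1,1,0.5,0.5,0.5,0.5,0.5]}' 40
```

```text
clock: 2.58
eef_pos: [434.7, 57.7, 205.4]
eef_rot: [3.141, 0.001, 2.902]
wrist_force: [-1.8, -0.4, 8.9]
finger_gap: 54.4
finger_force: 40.0
```

```bash
python3 -m creep '{"slide":[[0,0,4],[0,0,5],[1,-4,0],[1,-4,0],[1,-4,0],[1,-3,0],[0,0,0],[0,0,0]],"turn":[0,0,0.1,0.1,0.07,0,0,0],"claw":[0.5,0.5,0.5,0.5,0.5,0.5,0.5,0.5]}' 40; python3 look.py w2; python3 -c "
from h import *;from sf import stepframe
stepframe(np.load('w.npz')['W'],-1)"
```

```text
clock: 3.58
eef_pos: [474.3, -91.8, 294.5]
eef_rot: [3.141, -0.001, -3.112]
wrist_force: [-0.2, 0.0, -2.2]
finger_gap: 54.9
finger_force: 40.0
t 3.58 tcp [474.3 -91.8 294.5] yaw -3.112 cam [389. -94. 273.]
[ 91. 134.] 51264 zt 51.6 ctr [ 451.  -245.6] size [247.  135.2] ang 1.7 rgb [136. 113.  94.]
[206. 295.] 353 zt 37.5 ctr [ 567.6 -136.3] size [13.7 30.6] ang 87.6 rgb [151. 101.  68.]
[ 53. 362.] 280 zt 51.5 ctr [ 636.9 -281.6] size [51.5  7.9] ang 1.5 rgb [196. 175. 152.]
yaw -0.3194 origin [ 387.4 -172.9] stop foot x 18.7 slope 2.6 max s 160.0 tmax fixed 44.9 stop 52.2
```

View pics/w2.png

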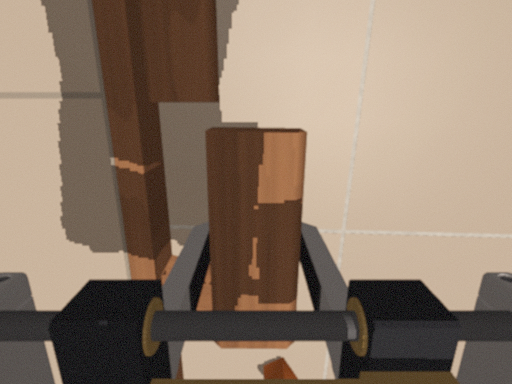

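The wrist view shows the moulding held straight. The inner corner is at (162,102), the fixed end runs from there to (219,100), and the riser is the vertical edge near column 140. Now fitting edges from the cloud.

```bash
cat > fit.py <<'E'
from h import *
f=np.load("w.npz"); W=f["W"]; x,y,z=W[...,0],W[...,1],W[...,2]
def edge(m,a,b,bins,w,hi):
    A=[];B=[]
    for c in bins:
        k=m&(a>=c)&(a<c+w)
        if k.sum()>4: A.append(c+w/2);B.append(np.percentile(b[k],98 if hi else 2))
    A=np.array(A);B=np.array(B);k=np.ones(len(A),bool)
    for _ in range(4):
        p=np.polyfit(A[k],B[k],1);r=abs(B-np.polyval(p,A));k=r<max(1,2*np.median(r))
    return p,k.sum(),r[k].max()
p,n,r=edge((z>48)&(z<56)&(x>330)&(x<520)&(y>-280),x,y,range(340,520,6),6,True); print("riser y=",p.round(4),n,r.round(2))
c=np.cos(p[0]);s=np.sin(p[0])
e,n,r=edge((z>26)&(z<36)&(x<420)&(y>-185)&(y<-125),y,x,range(-168,-134,4),4,True); print("fixed end x=",e.round(4),n,r.round(2))
y0=(p[0]*e[1]+p[1])/(1-p[0]*e[0]); print("origin",round(e[0]*y0+e[1],1),round(y0,1))
m=(z>30+0)&(z<46)&(x>500)&(y>-170)&(y<-110); t=W[m]
if m.sum()>20:
    yl=edge(m,y,x,range(-150,-122,4),4,False); print("stop front x=",yl[0].round(3),yl[1:], "at y0:",np.polyval(yl[0],y0).round(1))
h=(z>100)&(z<135)&(x<560)
if h.sum()>500:
    r=cv2.minAreaRect(W[h][:,:2].astype(np.float32)); print("held",np.round(r[0],1),np.round(r[1],1),round(r[2],2))
E
python3 fit.py
```

```text
riser y= [ 2.99000e-02 -1.93104e+02] 30 0.4
fixed end x= [-3.120000e-02  3.834816e+02] 9 0.03
origin 389.1 -181.5
stop front x= [ -0.555 486.437] (np.int64(5), np.float64(9.874400810825591)) at y0: 587.1
held [474.  -91.3] [140.9  78.7] 1.17
```

```bash
python3 -m creep '{"slide":[[-0.8,-3.75,0],[0,0,-4.5],[0,0,-4.3],[0,0,0],[-0.4,0.01,0],[-0.4,0.01,0],[-0.3,0.01,0],[0,0,0]],"turn":[0,0,0,0,0,0,0,0],"claw":[0.5,0.5,0.5,0.5,0.5,0.5,0.5,0.5]}' 40
```

```text
clock: 4.62
eef_pos: [457.2, -129.2, 208.8]
eef_rot: [-3.14, 0.01, -3.112]
wrist_force: [19.9, 6.3, -6.3]
finger_gap: 54.4
finger_force: 40.0
```

```bash
python3 -m creep '{"slide":[[0.1,0,-0.1],[0,0,-0.1],[0,0,0],[0,0,0],[0,0,0]],"turn":[0,0,0,0,0],"claw":[0.5,0.5,0.7,0.7,0.7]}' 40;  python3 -m creep '{"slide":[[0,0,0],[0,0,4],[0,0,4],[0,4,0],[0,3,0]],"turn":[0,0,0,0,0],"claw":[0.7,0.7,0.7,0.7,0.7]}' 40; python3 look.py w3; sed -i 's/(z>100)&(z<135)&(x<560)/(z>26)\&(z<36)\&(x>395)\&(x<540)\&(y>-170)\&(y<-40)/' fit.py; python3 fit.py
```

```text
clock: 5.25
eef_pos: [456.4, -129.4, 204.8]
eef_rot: [-3.142, -0.0, -3.111]
wrist_force: [0.6, -0.2, -0.0]
finger_gap: 65.4
finger_force: 0.0
clock: 5.88
eef_pos: [456.3, -58.5, 285.1]
eef_rot: [-3.141, 0.001, -3.112]
wrist_force: [0.3, 0.2, 0.0]
finger_gap: 65.7
finger_force: 0.0
t 5.88 tcp [456.3 -58.5 285.1] yaw -3.112 cam [371. -59. 263.]
[ 89. 139.] 47960 zt 51.1 ctr [ 430.6 -222.5] size [236.   92.5] ang 1.6 rgb [107.  83.  65.]
[204. 266.] 279 zt 30.3 ctr [514.7 -99.2] size [ 9.9 31.3] ang 72.5 rgb [116.  78.  52.]
riser y= [ 2.810000e-02 -1.896596e+02] 29 0.26
fixed end x= [  1.0876 570.1648] 9 9.64
origin 375.3 -179.1
stop front x= [   4.139 1090.42 ] (np.int64(7), np.float64(43.56766754264186)) at y0: 349.0
held [ 462.2 -126.3] [136.2  53.9] 2.02
```

View pics/w3.png

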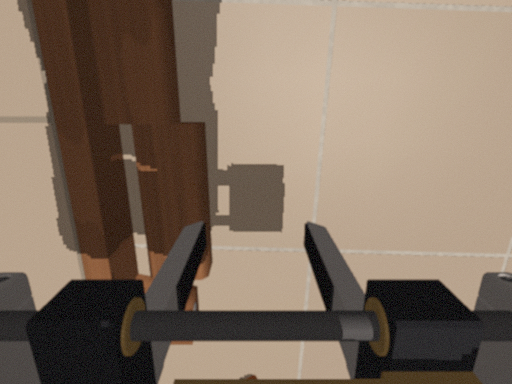

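The view shows the loose moulding butted on the fixed one around (180,122), with an even gap of about 20 mm to the riser. I'll turn the gripper 90° and push with both open fingers.

```bash
python3 -m creep '{"slide":[[0,0,0],[0,0,0],[0,0,0],[0,0,0],[0,0,0],[0,0,0],[0,0,0],[0,0,0]],"turn":[-0.186,-0.186,-0.186,-0.186,-0.186,-0.186,-0.186,-0.186],"claw":[1,1,1,1,1,1,1,1]}' 40;  python3 -m creep '{"slide":[[0,0,-4],[0,0,-3.8],[0.05,-2,0],[0,-1.5,0],[0,-0.7,0],[0,-0.7,0],[0,-0.5,0],[0,-0.3,0]],"turn":[-0.08,0,0,0,0,0,0,0],"claw":[1,1,1,1,1,1,1,1]}' 40
```

```text
clock: 6.92
eef_pos: [456.5, -59.6, 284.6]
eef_rot: [-3.141, -0.0, 1.678]
wrist_force: [-0.3, -0.2, 0.2]
finger_gap: 93.8
finger_force: 0.0
clock: 7.92
eef_pos: [457.2, -115.6, 206.9]
eef_rot: [3.141, -0.003, 1.602]
wrist_force: [4.8, 34.6, 9.3]
finger_gap: 93.7
finger_force: 17.3
```

```bash
python3 -m creep '{"slide":[[0,0.5,0],[0,1.5,0],[1,3,4],[1.5,1,4],[1.5,0,2],[0,0,0]],"turn":[0,0,0,0,0,0],"claw":[1,1,1,1,1,1]}' 40; python3 look.py w4; cat > fit2.py <<'E'
from h import *
from fit import edge
f=np.load("w.npz"); W=f["W"]; x,y,z=W[...,0],W[...,1],W[...,2]
p,n,r=edge((z>48)&(z<56)&(x>380)&(x<640)&(y<-150),x,y,range(390,630,6),6,True); print("riser",p.round(4),n,r.round(2))
a=p[0];u=np.array([np.cos(a),np.sin(a)]);v=np.array([-u[1],u[0]]);o=np.array([389.3,np.polyval(p,389.3)])
S=(W[...,:2]-o)@u;T=(W[...,:2]-o)@v
print("origin",o.round(1))
m=(z>26)&(z<44)&(T>5)&(T<75)
for t in (8,14,20,26,32,38,44,50,56):
    s=np.sort(S[m&(abs(T-t)<2)&(S>60)&(S<230)])
    if len(s)<5: continue
    g=np.diff(s);i=np.argmax(g);print("t",t,"end",s[i].round(1),"next",s[i+1].round(1),"last",s[-1].round(1))
k=(z>26)&(z<36)&(S<142)&(T>5)&(T<75)
print("moulding front t",np.percentile(T[k&(S>20)&(S<60)],99).round(1),np.percentile(T[k&(S>90)&(S<130)],99).round(1))
E
python3 fit2.py | tail -15
```

```text
clock: 8.68
eef_pos: [497.4, -55.7, 307.6]
eef_rot: [3.139, 0.001, 1.605]
wrist_force: [0.2, 0.0, -0.5]
finger_gap: 93.6
finger_force: 0.0
t 8.68 tcp [497.4 -55.7 307.6] yaw 1.605 cam [493.  29. 285.]
[505.  60.] 495 zt 30.6 ctr [698.  68.] size [ 7.2 27.9] ang 15.1 rgb [10.  9. 10.]
[478. 196.] 2316 zt 31.5 ctr [706.8 -47.7] size [61.1 28.5] ang 31.7 rgb [127.  65.  31.]
[251. 285.] 8505 zt 35.1 ctr [ 498.  -149.3] size [195.9  57.8] ang 5.0 rgb [69. 43. 28.]
[ 72. 269.] 3049 zt 30.3 ctr [ 311.2 -152.2] size [134.6  49.1] ang 1.7 rgb [60. 37. 24.]
[250. 362.] 9861 zt 50.0 ctr [ 500.2 -227.2] size [282.2  55.9] ang 1.9 rgb [147. 129. 110.]
riser y= [ 3.640000e-02 -2.190227e+02] 23 0.89
fixed end x= [-6.620000e-02  4.087897e+02] 8 0.88
origin 422.3 -203.7
stop front x= [-3.97000e-01  4.57941e+02] (np.int64(5), np.float64(4.0580864020575405)) at y0: 538.8
held [ 465.  -147.1] [128.2  47. ] 0.77
riser [ 3.240000e-02 -2.172309e+02] 38 0.71
origin [ 389.3 -204.6]
t 26 end 159.1 next 168.3 last 172.6
t 32 end 141.2 next 155.8 last 208.9
t 38 end 140.9 next 157.5 last 209.3
t 44 end 140.8 next 159.0 last 205.3
t 50 end 140.7 next 160.2 last 203.2
t 56 end 140.3 next 161.8 last 200.2
moulding front t 74.7 74.6
```

View pics/w4.png

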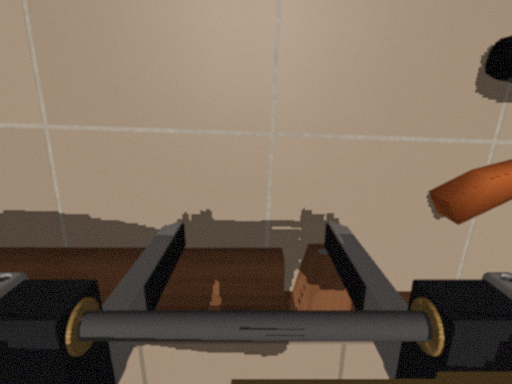

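The moulding end is at 140.8 mm, with the bevel foot at 153.5 mm, so the gap is about 12.6 mm and takes one packer. The moulding is home in the picture (end edge near column 285). Fetching the middle packer.

```bash
python3 -m creep '{"slide":[[0,5.5,0],[0,5.5,0],[0,5.5,0],[0,5.5,0],[0,5.5,0],[0,3.5,0],[0,0,0],[0,0,0]],"turn":[-0.174,0,0,0,0,0,0,0],"claw":[0.4,0.4,0.4,0.4,0.4,0.4,0.4,0.4]}' 30; python3 look.py | grep -v "rgb \[ *[0-9]*\. *[0-9]\." 
```

```text
clock: 9.72
eef_pos: [496.7, 251.1, 305.5]
eef_rot: [-3.14, 0.001, 1.435]
wrist_force: [0.3, -0.2, -0.4]
finger_gap: 37.5
finger_force: 0.0
t 9.72 tcp [496.7 251.1 305.5] yaw 1.435 cam [508. 335. 284.]
[253.  35.] 3094 zt 24.9 ctr [515.7 389. ] size [96.3 21.6] ang 29.0 rgb [21. 19. 20.]
[334. 192.] 982 zt 33.6 ctr [568.9 245.2] size [69.8  8.8] ang 78.4 rgb [93. 61. 40.]
[251. 201.] 671 zt 33.7 ctr [492.  247.4] size [69.9  7.6] ang 82.2 rgb [107.  71.  48.]
[405. 214.] 3610 zt 33.7 ctr [634.6 206.8] size [110.4  28.1] ang 81.9 rgb [79. 51. 33.]
[168. 204.] 987 zt 33.6 ctr [414.1 253.9] size [69.9  8.9] ang 86.2 rgb [94. 62. 42.]
```

```bash
python3 -m creep '{"slide":[[-0.1,2.2,-4],[0,0,-4],[0,0,-2],[0,0,0],[0,0,0],[0,0,0],[0,0,0],[0,0,0]],"turn":[0,0,0,0,0,0,0,0],"claw":[0.4,0.4,0.4,0.4,0,0,0,0]}' 30
```

```text
clock: 10.78
eef_pos: [496.2, 273.9, 207.2]
eef_rot: [3.141, -0.0, 1.435]
wrist_force: [-0.1, -2.0, 4.4]
finger_gap: 7.8
finger_force: 30.0
```

```bash
python3 -m creep '{"slide":[[0,0,5],[0.6,-5.5,3],[0.6,-5.5,0],[0.6,-5.5,0],[0.6,-5.5,0],[0.6,-5.5,0],[0.6,-5.1,0],[0,0,0]],"turn":[0,0.166,0,0,0,0,0,0],"claw":[0,0,0,0,0,0,0,0]}' 30; python3 -m creep '{"slide":[[0,0,0]],"turn":[0],"claw":[0]}' 30; python3 look.py w5|head -1; python3 fit2.py|tail -10
```

```text
clock: 11.78
eef_pos: [532.1, -54.5, 286.5]
eef_rot: [3.141, 0.0, 1.597]
wrist_force: [0.3, 1.1, 0.3]
finger_gap: 7.7
finger_force: 30.0
clock: 11.9
eef_pos: [532.0, -51.4, 286.4]
eef_rot: [-3.141, -0.0, 1.601]
wrist_force: [-0.0, 0.1, -0.0]
finger_gap: 7.7
finger_force: 30.0
t 11.9 tcp [532.  -51.4 286.4] yaw 1.601 cam [529.  34. 265.]
riser y= [ 3.110000e-02 -1.925269e+02] 16 0.31
fixed end x= [-2.790000e-02  4.136462e+02] 7 0.61
origin 418.7 -179.5Traceback (most recent call last):
  File "fit2.py", line 2, in <module>
    from fit import edge
  File "fit.py", line 18, in <module>
    yl=edge(m,y,x,range(-150,-122,4),4,False); print("stop front x=",yl[0].round(3),yl[1:], "at y0:",np.polyval(yl[0],y0).round(1))
  File "fit.py", line 10, in edge
    p=np.polyfit(A[k],B[k],1);r=abs(B-np.polyval(p,A));k=r<max(1,2*np.median(r))
    raise TypeError("expected non-empty vector for x")
TypeError: expected non-empty vector for x
```

View pics/w5.png

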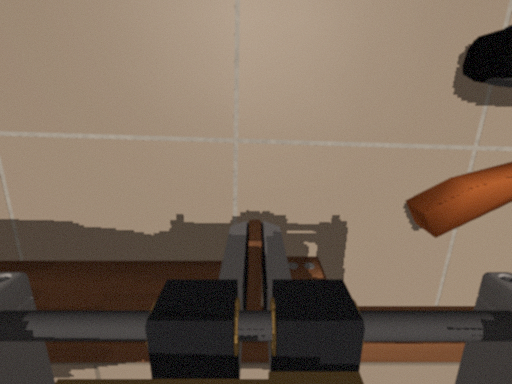

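The picture shows the packer held straight at (255,250), hiding the gap. From the earlier fit the gap centre puts x at about 533.6. Lowering and sliding in.

```bash
python3 -m creep '{"slide":[[0,0,-4],[0,0,-3.9],[0,0,0],[0.03,-1.2,0],[0.04,-1.5,0],[0.04,-1.5,0],[0.04,-1.2,0],[0.02,-0.7,0]],"turn":[0,0,0,0,0,0,0,0],"claw":[0,0,0,0,0,0,0,0]}' 30; python3 -m creep '{"slide":[[0,0,0]],"turn":[0],"claw":[0]}' 30
```

```text
clock: 12.95
eef_pos: [533.8, -113.2, 207.6]
eef_rot: [3.141, -0.002, 1.6]
wrist_force: [2.3, 44.0, 10.2]
finger_gap: 8.1
finger_force: 51.3
clock: 13.08
eef_pos: [533.9, -112.7, 207.6]
eef_rot: [3.142, -0.002, 1.601]
wrist_force: [-0.3, 6.2, 3.2]
finger_gap: 7.9
finger_force: 33.0
```

```bash
python3 -m creep '{"slide":[[0,0,0],[0,0,0],[0,2,0],[0,3,0],[0,2,3],[0,2,3],[0,0,3],[0,0,0]],"turn":[0,0,0,0,0,0,0,0],"claw":[0.14,0.14,0.14,0.14,0.14,0.14,0.14,0.14]}' 30; cat > fit3.py <<'E'
from h import *
W=np.load("w.npz")["W"]; a=.03;u=np.array([np.cos(a),np.sin(a)]);v=np.array([-u[1],u[0]]);o=np.array([389.3,-181.5])
S=(W[...,:2]-o)@u;T=(W[...,:2]-o)@v;z=W[...,2]
m=(z>26)&(z<44)&(S>100)&(S<225)
for t in range(6,130,6):
    s=np.sort(S[m&(abs(T-t)<2)])
    if len(s)<4: continue
    g=np.where(np.diff(s)>1.8)[0]; e=[s[0],*sum([[s[i],s[i+1]] for i in g],[]),s[-1]]
    print(t,np.round(e,1))
k=m&(S>141)&(S<151)&(T>40); 
if k.sum(): print("packer T max",np.percentile(T[k],98).round(1))
k=m&(S<138); print("moulding front",np.percentile(T[k],98).round(1))
E
python3 look.py w6|head -1; python3 fit3.py
```

```text
clock: 14.08
eef_pos: [533.9, -21.8, 299.3]
eef_rot: [3.138, 0.001, 1.602]
wrist_force: [-0.1, 0.4, -0.3]
finger_gap: 13.1
finger_force: 0.0
t 14.07 tcp [533.9 -21.8 299.3] yaw 1.602 cam [530.  63. 276.]
6 [156.4 162.6 164.6 168.7]
42 [135.  148.2]
48 [135.1 148.2]
54 [136.1 136.1 139.1 148.2]
60 [141.3 148.2]
66 [141.3 148.2]
72 [141.3 148.2]
packer T max 72.4
moulding front 51.1
```

View pics/w6.png

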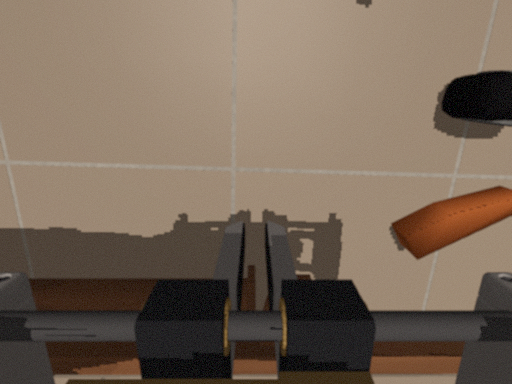

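The picture shows the packer in the gap at about (248,280), and it measures S 141–148 with its end at T 72. I'll nudge it to the riser with closed fingers, then retreat.

```bash
python3 -m creep '{"slide":[[-0.1,-1,-4],[0,-2,-5],[0,-2,0],[0,-1,0],[0,-0.7,0],[0,-0.7,0],[0,-0.3,0],[0,-0.1,0]],"turn":[0,0,0,0,0,0,0,0],"claw":[0,0,0,0,0,0,0,0]}' 30;  python3 -m creep '{"slide":[[0,1,0],[0,4,0],[2,5,4],[2,5,5],[2,5,3],[2,5,0],[2,5,0],[1,3,0]],"turn":[0,0,0,0,0,0,0,0],"claw":[0,0.3,0.5,0.5,0.5,0.5,0.5,0.5]}' 40
```

```text
clock: 15.12
eef_pos: [533.0, -98.6, 208.2]
eef_rot: [3.141, -0.005, 1.601]
wrist_force: [-0.3, 30.8, 8.8]
finger_gap: 0.5
finger_force: 15.5
clock: 16.12
eef_pos: [638.6, 220.8, 317.3]
eef_rot: [3.141, 0.0, 1.603]
wrist_force: [0.2, -0.8, 0.3]
finger_gap: 46.8
finger_force: 0.0
```

```bash
python3 -m creep '{"slide":[[0,0,0],[0,0,0]],"turn":[-0.172,0],"claw":[0.5,0.5]}' 40;  python3 look.py | egrep "^t|size \[(11|10|6|7)"
```

```text
clock: 16.38
eef_pos: [638.3, 218.7, 317.2]
eef_rot: [3.142, 0.0, 1.431]
wrist_force: [-0.7, -0.3, -0.2]
finger_gap: 47.2
finger_force: 0.0
t 16.38 tcp [638.3 218.7 317.2] yaw 1.431 cam [649. 302. 296.]
[179. 176.] 883 zt 33.5 ctr [569.1 245. ] size [69.6  8.5] ang 78.6 rgb [102.  68.  45.]
[252. 196.] 2625 zt 33.6 ctr [634.5 207.1] size [109.5  26.8] ang 81.8 rgb [82. 53. 35.]
[ 20. 189.] 1464 zt 33.2 ctr [413.7 253.1] size [70.2 10.6] ang 86.9 rgb [79. 52. 35.]
```

```bash
python3 -m creep '{"slide":[[0.1,2,-4],[0,0,-4],[0,0,-3],[0,0,0],[0,0,0],[0,0,0],[0,0,0],[0,0,0]],"turn":[0,0,0,0,0,0,0,0],"claw":[0.5,0.5,0.5,0.5,0,0,0,0]}' 55
```

```text
clock: 17.42
eef_pos: [639.7, 238.4, 208.9]
eef_rot: [3.14, -0.001, 1.429]
wrist_force: [-0.5, -1.0, 6.3]
finger_gap: 26.5
finger_force: 55.0
```

```bash
python3 -m creep '{"slide":[[0,0,4],[0,0,3],[-1.8,-4.6,0],[-1.8,-4.6,0],[-1.8,-4.6,0],[-1.8,-4.6,0],[-1.9,-4.8,0],[0,0,0]],"turn":[0,0,0.172,0,0,0,0,0],"claw":[0,0,0,0,0,0,0,0]}' 55; python3 -m creep '{"slide":[[0,0,0]],"turn":[0],"claw":[0]}'; python3 look.py w7|head -1; python3 fit3.py; python3 -c "
from h import *
W=np.load('w.npz')['W'];z=W[...,2];x=W[...,0];y=W[...,1]
h=(z>95)&(z<120)&(x<620)&(x>500)&(y>-110)&(y<60);r=cv2.minAreaRect(W[h][:,:2].astype(np.float32));print(r,np.percentile(z[h],50))"
```

```text
clock: 18.42
eef_pos: [547.6, 3.9, 277.9]
eef_rot: [3.141, 0.0, 1.598]
wrist_force: [-0.0, 1.3, -0.6]
finger_gap: 26.5
finger_force: 55.0
clock: 18.55
eef_pos: [548.6, 6.6, 277.7]
eef_rot: [3.141, -0.0, 1.601]
wrist_force: [0.2, 0.1, -0.3]
finger_gap: 26.6
finger_force: 55.0
t 18.55 tcp [548.6   6.6 277.7] yaw 1.601 cam [545.  92. 256.]
6 [126.2 126.2 129.1 129.1 132.1 134.1 142.3 150.1 156.  156.1]
12 [125.3 150.1 157.2 204.2]
18 [125.7 149.4 159.2 202.9]
24 [126.7 144.7 160.3 202.8]
30 [127.9 144.8 162.2 201.5]
36 [128.1 144.9 164.1 201.2]
42 [129.2 144.1 165.1 200.2]
48 [130.4 144.2 166.9 198.9]
54 [167.9 197.8]
packer T max 50.6
moulding front 48.2
((537.9659423828125, -21.77893829345703), (113.04622650146484, 48.7072868347168), 75.50882720947266) 101.41459762664034
```

View pics/w7.png

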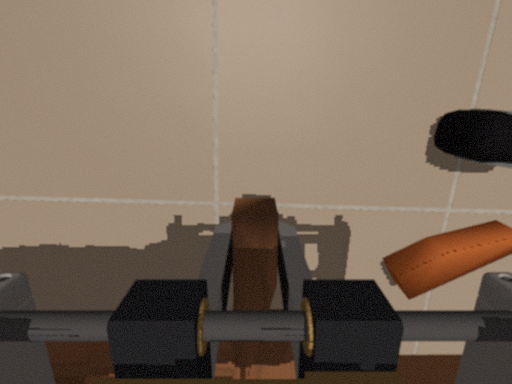

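The wedge is held straight at (255,240). Lowering it in front of the gap and driving it in slowly.

```bash
python3 -m creep '{"slide":[[0,0,-3.5],[0,0,-3.4],[0,-1,0],[0,-1.2,0],[0,-1.2,0],[0,-1.0,0],[-0.05,-0.6,0],[0,0,0]],"turn":[0,0,0,0,0,0,0,0],"claw":[0,0,0,0,0,0,0,0]}' 55; python3 -m creep '{"slide":[[-0.05,-0.4,0],[-0.05,-0.3,0],[0,-0.2,0],[0,0,0]],"turn":[0,0,0,0],"claw":[0,0,0,0]}'
```

```text
clock: 19.6
eef_pos: [548.2, -44.2, 208.7]
eef_rot: [3.14, 0.0, 1.601]
wrist_force: [5.3, 0.3, -0.2]
finger_gap: 26.7
finger_force: 55.1
clock: 20.1
eef_pos: [547.7, -52.5, 209.1]
eef_rot: [3.138, 0.0, 1.602]
wrist_force: [9.3, 2.2, 0.0]
finger_gap: 26.9
finger_force: 55.2
```

```bash
python3 -m creep '{"slide":[[0.05,-0.3,0],[0.02,-0.3,0],[0,-0.2,0],[0,0,0]],"turn":[0,0,0,0],"claw":[0,0,0,0]}' 55; python3 -m creep '{"slide":[[0,-0.2,0],[0,-0.1,0],[0,0,0]],"turn":[0,0,0],"claw":[0,0,0]}'
```

```text
clock: 20.6
eef_pos: [548.3, -60.5, 208.9]
eef_rot: [3.138, 0.0, 1.602]
wrist_force: [8.9, 2.1, -0.9]
finger_gap: 26.6
finger_force: 55.1
clock: 20.98
eef_pos: [548.3, -63.4, 209.0]
eef_rot: [3.138, 0.0, 1.602]
wrist_force: [9.4, 2.4, -1.0]
finger_gap: 26.9
finger_force: 55.1
```

```bash
python3 -m creep '{"slide":[[0.08,-0.2,0],[0,-0.2,0],[0,0,0]],"turn":[0,0,0],"claw":[0,0,0]}' 55; python3 -m creep '{"slide":[[0,-0.15,0],[0,-0.15,0],[0,0,0]],"turn":[0,0,0],"claw":[0,0,0]}'
```

```text
clock: 21.35
eef_pos: [549.0, -66.8, 208.8]
eef_rot: [3.139, -0.001, 1.601]
wrist_force: [8.6, 8.7, -0.3]
finger_gap: 26.4
finger_force: 55.0
clock: 21.72
eef_pos: [549.1, -67.9, 208.9]
eef_rot: [3.139, -0.005, 1.602]
wrist_force: [9.1, 30.3, 2.5]
finger_gap: 26.6
finger_force: 55.0
```

```bash
python3 -m creep '{"slide":[[0.06,0.08,0],[0,0,0],[0,0,0],[0,0,0]],"turn":[0,0,0,0],"claw":[0,0,0,0]}' 55; python3 look.py |head -1; python3 fit3.py; python3 -c "
from h import *
s=manip.read_state();print(s['wrist_force'],s['eef_pos'],s['finger_force'])"
```

```text
clock: 22.22
eef_pos: [549.4, -67.7, 208.8]
eef_rot: [3.14, -0.004, 1.602]
wrist_force: [4.0, 23.4, 5.4]
finger_gap: 26.7
finger_force: 55.0
t 22.23 tcp [549.4 -67.7 208.8] yaw 1.602 cam [546.  17. 188.]
12 [134.9 149.6 157.1 157.9]
18 [135.9 149.7 158.7 190.4]
24 [136.8 189.4]
30 [136.9 188.5]
36 [138.5 188.3]
42 [139.5 187.3]
48 [150. 186.]
72 [145.3 173.2]
78 [149.8 174.3]
84 [150.1 176.1]
90 [149.5 176.5]
96 [149.7 176.5]
102 [149.6 176.4]
108 [149.6 176.4]
114 [149.6 176.4]
120 [137.7 188.5]
126 [149.8 176.3]
packer T max 133.0
moulding front 119.3
[ 5.2982101  24.09283655  4.86675408] [549.39529299 -67.70961873 208.8280099 ] 55.00296413898468
```

```bash
python3 - <<'E'
from h import *
im,d,K,P=snap("scene"); save(cv2.resize(im[90:240,150:350],(800,600),interpolation=cv2.INTER_CUBIC),"pics/s9.png")
W=cloud(d,K,P);o=np.array([393,-182.]);a=.03;u=np.array([np.cos(a),np.sin(a)]);v=np.array([-u[1],u[0]])
S=(W[...,:2]-o)@u;T=(W[...,:2]-o)@v;z=W[...,2]
for s in range(-120,140,20):
    k=(abs(S-s)<6)&(z>24)&(z<30)&(T>30)&(T<75); print(s,k.sum(),np.percentile(T[k],90).round(1) if k.sum() else None)
print(manip.read_state()["wrist_force"])
E
```

```text
-120 8 57.3
-100 10 56.4
-80 9 57.0
-60 6 56.3
-40 10 57.3
-20 11 56.3
0 0 None
20 0 None
40 1 56.8
60 0 None
80 0 None
100 0 None
120 0 None
[ 5.01202472 22.7506641   4.88827988]
```

View pics/s9.png

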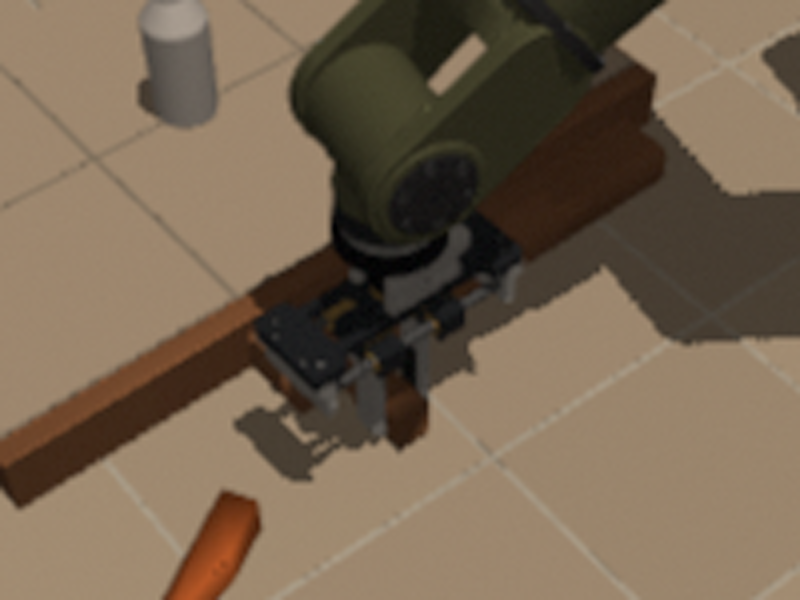

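The wedge is at (400,410) in the fingers and tight. The visible part of the moulding front (one point, at S = 40) is in line with the fixed length, and the push is steady at about 23 N. Handing in.

```bash
python3 -c "
from cell import manip
print(manip.sign_off())"
```

```text
the job is handed in; nothing more can be done
None
```

I handed the job in with the moulding pushed into the corner, one packer in the 12.6 mm gap and the wedge held in at about 23 N rather than the suggested 15 N; the cell returned no verdict, and in my last view the arm hid most of the moulding.

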